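# Thread the spirit level out of the blue bin

### The arm

A 6-joint arm with a two-finger parallel gripper is mounted at the origin on the work surface. World frame = base frame: x ahead of the robot, y to its left, z up, the work surface at z = 0. Lengths are in mm, angles in rad, forces in N, time in s.
With the tool pointing down it reaches from about 325 to 875 mm from the base axis. Payload 4.4 kg.
Tool frame: the origin (TCP) lies on the centre line of the jaws, within the pads' length; the fingertips stand ahead of it and the grasp point (between the pads) lies 6 mm ahead of it (ctrl.tcp_to_tips is the z of the fingertips in the tool frame, in mm); z points along the fingers, y is the direction in which the jaws open and shut (so a half turn about z gives the same grasp; the last joint's range is limited). The gripper opens to 85 mm and grips with 20 to 120 N. Pads are 22 mm wide; open, the fingers measure 114 mm over their backs; the gripper's body (76 mm by 85 mm) begins 54 mm behind the grasp point. The pads swing forward as they close: fully open they stand 13 mm farther back than shut.
Start: joints at [1.034, 0.207, 1.542, -0, 1.393, -0.15], TCP at [216.382, 532.735, 256.282] pointing down, gripper open.
Joint ranges: [-2.73, 2.73], [-0.86, 2.22], [0.23, 2.46], [-1.11, 4.25], [0.08, 2.63], [-2.82, 2.82]. Speed limits (rad/s): [2.79, 2.79, 3.14, 3.14, 3.14, 3.14].

### API

Orientations are given as a 3x3 rotation matrix whose columns are the frame's x, y, z axes.
In Python, from plant import ctrl, sensors, optics gives the robot as it stands. Calls block until the motion is done:
- ctrl.move_ptp(position, orientation): joint-space move of the TCP to a pose.
- ctrl.move_l(position, rot=None, vel=150, threshold=None): straight line of the TCP; rot=None keeps the orientation; vel is the mean speed in mm/s. With threshold (N) it stops when the force on the tool has changed by that much, and returns True; else False.
- ctrl.set_joints(angles): joint-space move.
- ctrl.gripper_to(opening, force=None): finger opening in mm; force is the grip in N (None keeps the last); returns when the fingers have stopped.
- ctrl.hold(seconds).
- ctrl.solve_ik(position, orientation): joint angles nearest the present ones, or None.
- sensors.read_state(): the state.
- optics.grab_frame(name): name is "scene" or "top" or "wrist"; returns (picture, depth): 480x640x3 uint8, red, green, blue; 480x640 float32, mm along the optical axis (not along the pixel's ray), 0 where there is no reading.
- optics.camera_params(name): a dict with "mtx" (3x3 intrinsics, pixels), "k1" (the pictures are not rectified: a ray, as slopes to the right and down, at radius r is drawn at 1 + k1 r^2 times it, then the intrinsics apply), "R" (3x3) and "t" (3): a world point X has camera coordinates R X + t; the wrist camera has in their place "T_tool_cam" (4x4, takes a point from camera to tool coordinates, whose origin is the TCP and whose axes are the flange's). Camera axes: x right, y down, z forward; pixel columns grow to the right and rows downward; lengths in mm; the calibration is good to about 2 mm. A picture is of the moment at which its call begins: read the wrist's pose just before it. camera_params takes no time and is no camera call.
A pose or a line that the arm cannot do raises ctrl.MotionError and nothing moves.
- ctrl.finish_job(): hands the job in, once; it reports no verdict.
The state is a dict: "t": time; "q": joint angles; "qvel": joint speeds; "tau": joint torques, N m; "eef_pos": TCP position; "eef_rot": TCP orientation; "force": force on the tool from outside, world axes, zero at the start; "wrist_torque": the same for the moment, N m; "grip_width": finger opening in mm.
Only numpy, scipy, OpenCV 4.12 (cv2) and the standard library are available. Lean on these libraries where they do the work, as an engineer would, in place of code of your own. Each camera call takes 0.05 s, during which the arm holds its last target.

### The job

The bin's tilt-out front is stuck, so fetch the yellow spirit level out through the top: lift the loose lid off by its knob and set it down flat on the bare cork (do not drop it), then take the level, which is longer than the bin's mouth, tilt it and bring it out one end first. Finish while still holding the level in the gripper, roughly horizontal and still, with at least 6 cm of clear air between it and the height of the bin's rim. Leave the chess pieces, the glass cube and the glasses case undisturbed.

Things in the scene. Friction and masses are not known exactly. Their poses are not given: they have to be found in the camera images.
- bin: Blue plastic bin, fixed. Outside 148 mm (its x) by 300 mm (its y), 75 mm high; floor 5 mm thick, walls 4 mm. The top is turned in as a flat lip (70 to 75 mm up) round a centred mouth 130 mm (x) by 190 mm (y); inside, under the lip, it is 140 by 292 mm, so the lip overhangs 51 mm at each y end, 5 mm at the sides. Stuck tilt-out front on its -x face. Origin: centre of underside; z up.
- lid: Loose white plastic lid on the bin's rim: plate 146 mm (its x) by 210 mm (its y), 6 mm thick, with 5 mm deep ribs beneath that hang about 5 mm loose in the mouth; it lifts straight off. About 0.16 kg. Origin: centre of the underside of the ribs, at z = 0 when it lies flat on the cork, 70 mm when on the bin.
- lid_knob (a point): Centre (half-way up) of the lid's upright wooden knob, a plain cylinder 24 mm in diameter and 31 mm high, in the middle of the lid; 26 mm above the lid's origin, 15 mm above the plate's top face. Axes as the lid's.
- level_center (a point): Centre (half-way up, mid-length, the centre of mass) of the yellow spirit level: a straight bar 220 mm long (its y), 18 mm wide (x), 34 mm high (z), about 0.2 kg. It stands loose on the bin's floor (centre 22 mm above the cork), near the middle, roughly along the bin's y, hidden until the lid is off.
- level_end_a (a point): Middle of the level's +y end face, 110 mm from its centre.
- level_end_b (a point): Middle of the level's -y end face, 110 mm from its centre.
- level: The level itself; origin at the centre of its underside, 17 mm below level_center, same axes. It is 30 mm longer than the mouth: tilted about 30 degrees with its low end pushed under the lip at one end of the bin, its high end passes the mouth; then the low end is drawn back from under the lip and up.
- board: Bystander: fixed wooden chess board, 220 mm square, 12 mm thick, to the robot's right. Origin: centre of the underside. The cork between the board and the bin, at least 200 mm wide, is bare.
- king: Bystander: white king on the board, 80 mm tall, base 23 mm across; origin under its base, z up.
- queen: Bystander: black queen on the board, 70 mm tall, base 23 mm; origin under its base.
- bishop: Bystander: white bishop on the board, 58 mm tall, base 22 mm; origin under its base.
- pawn: Bystander: black pawn on the board, 42 mm tall, base 20 mm; origin under its base.
- glass_cube: Bystander: glass cube of 50 mm, a paperweight, standing beyond the bin on the right; origin at the centre of its underside.
- glasses_case: Bystander: closed hinged wooden glasses case, 65 mm (x) by 165 mm (y), 41 mm high, beyond the bin; origin at the centre of its underside.

How it is judged (in metres and radians):
On the way, in this order (a step that is already met when the one before it is completed fails the run):
1. the lid lies flat on the cork, released (height (world z) of lid below 0.008 m and angle between lid's own z axis and vertical below 0.06 rad and contact force between the fingers and lid below 0.1 N and linear speed of lid below 0.03 m/s), for 0.2 s.
2. the level is tilted through the mouth: one end at least 20 mm above the rim while the other is below it (((height (world z) of level_end_a above 0.095 m and height (world z) of level_end_b below 0.07 m) or (height (world z) of level_end_b above 0.095 m and height (world z) of level_end_a below 0.07 m))), for 0.05 s.
At the end, for the whole second after the job is handed in: The gripper holds the level still, long axis within 0.25 rad of horizontal, both end centres more than 140 mm above the cork (about 5 cm of air over the rim's height), not touching the bin; the lid lies flat on the cork (origin below 8 mm, tilt under 0.06 rad), untouched (height (world z) of lid below 0.008 m and angle between lid's own z axis and vertical below 0.06 rad and contact force between the fingers and lid below 0.1 N and height (world z) of each of level_end_a, level_end_b above 0.14 m and angle between level's own y axis and vertical between 1.32 and 1.82 rad and contact force between the fingers and level above 1 N and contact force between level and bin below 0.1 N and linear speed of level below 0.03 m/s and angular speed of level below 0.2 rad/s); the arm keeps its last pose, push and grip.
It fails at once if a chess piece, the glass cube or the glasses case is pushed more than 20 mm or knocked over (distance of any of king, queen, bishop, pawn, glass_cube, glasses_case from where it was at the start of the episode above 0.02 m or angle between any of king, queen, bishop, pawn, glass_cube, glasses_case's own z axis and vertical above 0.4 rad).
It fails at once if the lid is dropped instead of set down (contact force between the fingers and lid below 0.1 N and linear speed of lid above 0.45 m/s).
It fails at once if the spirit level is dropped (contact force between the fingers and level below 0.1 N and linear speed of level above 0.45 m/s).
It also fails if it takes over 58 s, if anything falls off the work surface, if the arm or the gripper's body presses on something with over 40 N, if the wrist force passes 120 N, or if a joint passes its speed limit or range.

## Working session

There is one attempt and no reset: what is moved stays moved. The work goes in short steps, each a Python script; the robot and the scene stay as the last script left them, time stands still between calls to the robot, and variables do not carry over. Pictures are saved under pics/ and viewed, and the job is handed in when it is done.

```bash
mkdir -p pics; ls; python3 - <<'E'
from plant import ctrl, sensors, optics
import cv2
for n in ("scene","top","wrist"):
    p,d=optics.grab_frame(n); cv2.imwrite(f"pics/a_{n}.png",p[:,:,::-1]); print(n,{k:(v.round(3).tolist() if hasattr(v,'round') else v) for k,v in optics.camera_params(n).items()}, (d>0).mean())
print(sensors.read_state(), ctrl.tcp_to_tips)
E
```

```text
pics
scene {'mtx': [[448.177, 0.0, 319.04], [0.0, 448.177, 231.597], [0.0, 0.0, 1.0]], 'k1': -0.05762634373440795, 'R': [[0.039, 0.999, -0.0], [0.727, -0.029, -0.687], [-0.686, 0.027, -0.727]], 't': [78.633, -364.361, 1431.043]} 0.9959928385416666
top {'mtx': [[496.036, 0.0, 319.63], [0.0, 496.036, 228.465], [0.0, 0.0, 1.0]], 'k1': -0.01507385351764992, 'R': [[0.023, -1.0, 0.01], [-0.992, -0.024, -0.126], [0.126, -0.007, -0.992]], 't': [-120.67, 559.029, 1385.482]} 0.9959928385416666
wrist {'mtx': [[411.891, 0.0, 322.078], [0.0, 411.891, 234.663], [0.0, 0.0, 1.0]], 'k1': -0.07065059938364218, 'T_tool_cam': [[-0.001, -0.947, -0.321, 82.29], [1.0, -0.001, -0.001, 0.339], [0.001, -0.321, 0.947, -117.607], [0.0, 0.0, 0.0, 1.0]]} 0.99611328125
{'t': 0.15, 'q': array([ 1.03450914e+00,  2.07253323e-01,  1.54265797e+00,  3.02991005e-05,
        1.39352115e+00, -1.50529120e-01]), 'qvel': array([ 0.00089235, -0.0023655 , -0.00521429,  0.00054894, -0.00034179,
       -0.00233808]), 'tau': array([-4.56375886e-06, -3.83510327e+01, -2.92036843e+01, -2.51351148e-04,
        6.59524900e-03, -3.90843326e-06]), 'eef_pos': array([216.07860512, 532.25063776, 255.36071201]), 'eef_rot': array([[-9.26511301e-01,  3.76265700e-01, -9.65676148e-04],
       [ 3.76266815e-01,  9.26510027e-01, -1.56626960e-03],
       [ 3.05375107e-04, -1.81451837e-03, -9.99998307e-01]]), 'force': array([-0.66484513, -0.49183947, -0.3586965 ]), 'wrist_torque': array([ 0.01876962,  0.00106095, -0.04696896]), 'grip_width': 85.39233359002404} 25.0
```

View pics/a_scene.png

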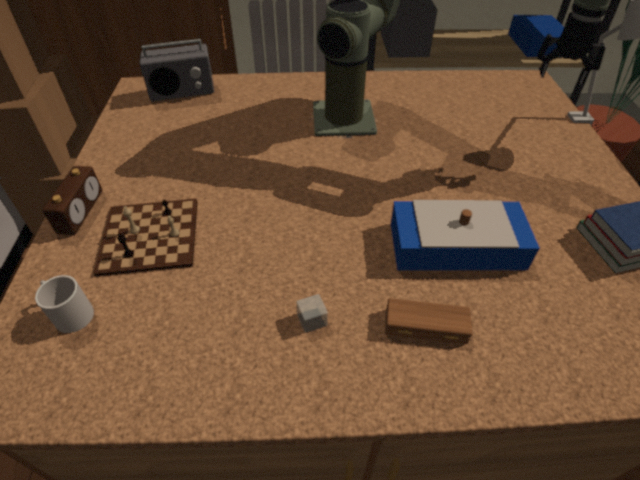

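View pics/a_top.png

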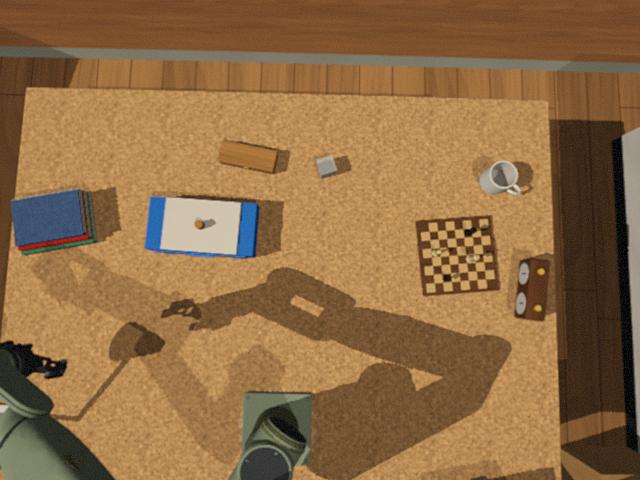

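View pics/a_wrist.png

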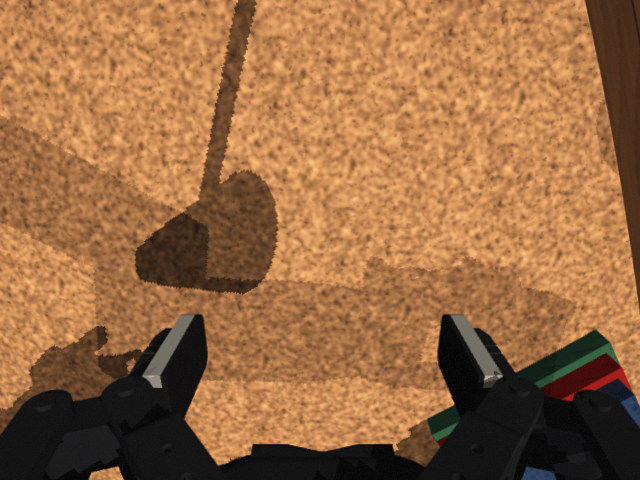

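The scene view shows the bin with its white lid centred near (465,223) and the knob at (465,216). The top view shows the lid at (200,227), the knob at (199,225), the case at (249,156), the cube at (326,167) and the board at (457,255). There is bare cork between about x=265 and 410 in the top view. Next I'll measure these.

```bash
cat > h.py <<'E'
from plant import ctrl, sensors, optics
import numpy as np, cv2
def undist(cp,px):
    px=np.atleast_2d(np.asarray(px,float)); 
    return cv2.undistortPoints(px.reshape(-1,1,2),np.array(cp['mtx']),np.array([cp['k1'],0,0,0,0.])).reshape(-1,2)
def pose(name,st=None):
    cp=optics.camera_params(name)
    if 'R' in cp: R=np.array(cp['R']);t=np.array(cp['t']); return cp,R.T,-R.T@t
    T=np.array(cp['T_tool_cam']); Rt=np.array(st['eef_rot']); 
    return cp,Rt@T[:3,:3],Rt@T[:3,3]+np.array(st['eef_pos'])
def toplane(name,px,z,st=None):
    cp,Rw,c=pose(name,st); n=undist(cp,px); r=np.c_[n,np.ones(len(n))]@Rw.T
    return c+r*((z-c[2])/r[:,2])[:,None]
def topix(name,X,st=None):
    cp,Rw,c=pose(name,st); X=np.atleast_2d(X)
    rv=cv2.Rodrigues(Rw.T)[0]; tv=-Rw.T@c
    return cv2.projectPoints(X.astype(float),rv,tv,np.array(cp['mtx']),np.array([cp['k1'],0,0,0,0.]))[0].reshape(-1,2)
def cloud(name,depth,mask,st=None):
    cp,Rw,c=pose(name,st); v,u=np.nonzero(mask&(depth>0)); n=undist(cp,np.c_[u,v])
    return (np.c_[n,np.ones(len(n))]*depth[v,u][:,None])@Rw.T+c
def big(mask):
    n,l,s,_=cv2.connectedComponentsWithStats(mask.astype(np.uint8)); i=1+np.argmax(s[1:,4]); return l==i
def rect(P):
    r=cv2.minAreaRect(P[:,:2].astype(np.float32)); b=cv2.boxPoints(r); return r,b
def down(yaw):  # tool pointing down, tool y axis at angle yaw in world
    c,s=np.cos(yaw),np.sin(yaw); y=np.array([c,s,0]); z=np.array([0,0,-1.]); return np.c_[np.cross(y,z),y,z]
E
cat > m1.py <<'E'
from h import *
for name,box in (("top",(100,300,180,270)),("scene",(370,550,180,290))):
    p,d=optics.grab_frame(name); hsv=cv2.cvtColor(p,cv2.COLOR_RGB2HSV)
    roi=np.zeros(p.shape[:2],bool); roi[box[2]:box[3],box[0]:box[1]]=1
    w=big(roi&(hsv[...,1]<70)&(hsv[...,2]>140))
    b=big(roi&(hsv[...,0]>100)&(hsv[...,0]<130)&(hsv[...,1]>120))
    cl=cloud(name,d,w); print(name,'lid z med',np.median(cl[:,2]))
    v,u=np.nonzero(w); r,bx=rect(toplane(name,np.c_[u,v],81)); print(' lid',r,bx.tolist())
    cb=cloud(name,d,b); s=cb[abs(cb[:,2]-75)<5]; print(' bin top n',len(s),np.median(s[:,2]) if len(s) else None)
    if len(s): print(rect(s))
    c=cloud(name,d,roi); k=c[(c[:,2]>96)&(c[:,2]<125)]; print(' knob',len(k),k.mean(0),k[:,2].max(),(k[:,:2].min(0)+k[:,:2].max(0))/2)
    # other objects
    c=cloud(name,d,np.ones_like(roi)); 
    for nm,X0,X1,Y0,Y1 in (("beyond",740,1000,-100,300),("board",380,760,-480,-100)):
        q=c[(c[:,2]>8)&(c[:,2]<90)&(c[:,0]>X0)&(c[:,0]<X1)&(c[:,1]>Y0)&(c[:,1]<Y1)]
        print(' ',nm,len(q),q.min(0) if len(q) else '',q.max(0) if len(q) else '')
E
python3 m1.py
```

```text
top lid z med 80.48702154910075
 lid ((556.72119140625, 223.97518920898438), (212.4986572265625, 148.1259002685547), 86.95877838134766) [[477.12554931640625, 121.80487060546875], [625.0427856445312, 113.94613647460938], [636.3168334960938, 326.1455078125], [488.39959716796875, 334.0042419433594]]
 bin top n 1413 74.69973157850768
(((556.71240234375, 223.8526611328125), (298.64453125, 148.3766326904297), 87.4770278930664), array([[476.02286,  77.9409 ],
       [624.2556 ,  71.40938],
       [637.402  , 369.7644 ],
       [489.1692 , 376.29596]], dtype=float32))
 knob 71 [556.60983473 222.40408031 109.48176851] 116.75845152311399 [556.84738183 223.08523104]
  beyond 1284 [740.10207969 -98.7563751    8.03441272] [973.71794119 275.85108045  53.35992147]
  board 2178 [ 381.9434511  -479.96895357    8.00579949] [ 759.98027228 -101.30240608   68.38118575]
scene lid z med 81.25396089383321
 lid ((555.4453125, 223.22988891601562), (208.5323028564453, 141.46180725097656), 87.63713836669922) [[480.4758605957031, 121.9684829711914], [621.8173828125, 116.13629913330078], [630.414794921875, 324.4913024902344], [489.0732421875, 330.323486328125]]
 bin top n 1865 75.02800084201783
(((558.6273193359375, 222.77655029296875), (300.1306457519531, 148.45944213867188), 87.35823059082031), array([[477.5598 ,  76.29205],
       [625.86145,  69.44937],
       [639.6948 , 369.26105],
       [491.3932 , 376.10373]], dtype=float32))
 knob 115 [559.94826016 220.93089566 107.35796829] 113.57349690455999 [557.10267509 221.76950216]
  beyond 2973 [740.07426391 -99.08851142   8.00910819] [817.46615098 191.1245337   52.63067347]
  board 2746 [ 380.12065811 -479.99661858    8.06611749] [ 759.96305381 -100.05520917   70.56264307]
```

```bash
python3 - <<'E'
from h import *
print('board',toplane('top',[[417,221],[491,216],[498,293],[423,295]],12).round(0).tolist())
print('cube',toplane('top',[[316,157],[336,177],[317,160],[336,160],[320,178]],25).round(0).tolist())
print('case',toplane('top',[[219,163],[223,140],[279,151],[274,174]],20).round(0).tolist())
p,d=optics.grab_frame('top')
c=cloud('top',d,np.ones(d.shape,bool))
for X0,X1,Y0,Y1 in ((350,700,-250,72),(700,800,-150,75),(640,850,75,320)):
    q=c[(c[:,2]>10)&(c[:,2]<90)&(c[:,0]>X0)&(c[:,0]<X1)&(c[:,1]>Y0)&(c[:,1]<Y1)]
    print(len(q),q.min(0) if len(q) else '',q.max(0) if len(q) else '')
E
```

```text
board [[594.0, -392.0, 12.0], [614.0, -611.0, 12.0], [389.0, -626.0, 12.0], [379.0, -409.0, 12.0]]
cube [[775.0, -92.0, 25.0], [716.0, -152.0, 25.0], [766.0, -95.0, 25.0], [767.0, -151.0, 25.0], [712.0, -105.0, 25.0]]
case [[751.0, 193.0, 20.0], [821.0, 184.0, 20.0], [792.0, 17.0, 20.0], [722.0, 30.0, 20.0]]
6 [ 359.69636839 -217.95210831   10.30728668] [656.73824136 -47.61483322  11.79601668]
770 [ 714.64931791 -149.20091578   10.05759014] [798.79679344  74.89464889  57.32233608]
943 [647.13768825  75.04262959  10.09194039] [819.08910481 227.75546315  50.28889169]
```

```bash
python3 - <<'E'
from h import *
from scipy.spatial.transform import Rotation as Ro
for yaw in (-2.5,177.5,87.5,-92.5):
    R=down(np.deg2rad(yaw))
    for P in ([557,223,109],[557,223,250],[530,-150,39],[530,-150,200]):
        q=ctrl.solve_ik(P,R); print(yaw,P,None if q is None else np.round(q,2).tolist())
    if abs(yaw) in(2.5,177.5):
        ax=np.array([np.cos(np.deg2rad(-2.5)),np.sin(np.deg2rad(-2.5)),0])
        for th in (-40,-32,-20,20,32,40):
            for P in ([557,223,120],[557,223,250]):
                q=ctrl.solve_ik(P,Ro.from_rotvec(np.deg2rad(th)*ax).as_matrix()@R); print('  tilt',th,P,None if q is None else np.round(q,2).tolist())
E
```

```text
-2.5 [557, 223, 109] [0.24, 0.41, 1.6, -0.0, 1.13, 0.28]
-2.5 [557, 223, 250] [0.24, 0.26, 1.48, -0.0, 1.39, 0.28]
-2.5 [530, -150, 39] [-0.43, 0.43, 1.75, -0.0, 0.95, -0.39]
-2.5 [530, -150, 200] [-0.43, 0.21, 1.66, -0.0, 1.27, -0.39]
  tilt -40 [557, 223, 120] [0.5, 0.67, 1.35, -0.58, 1.55, 0.69]
  tilt -40 [557, 223, 250] [0.5, 0.52, 1.27, -0.59, 1.73, 0.57]
  tilt -32 [557, 223, 120] [0.46, 0.6, 1.4, -0.49, 1.45, 0.64]
  tilt -32 [557, 223, 250] [0.46, 0.46, 1.31, -0.48, 1.65, 0.54]
  tilt -20 [557, 223, 120] [0.39, 0.51, 1.47, -0.33, 1.32, 0.54]
  tilt -20 [557, 223, 250] [0.39, 0.38, 1.38, -0.32, 1.54, 0.46]
  tilt 20 [557, 223, 120] [0.07, 0.36, 1.69, 0.4, 1.08, -0.08]
  tilt 20 [557, 223, 250] [0.07, 0.21, 1.59, 0.36, 1.32, 0.02]
  tilt 32 [557, 223, 120] [-0.03, 0.38, 1.73, 0.63, 1.11, -0.3]
  tilt 32 [557, 223, 250] [-0.03, 0.21, 1.65, 0.58, 1.32, -0.14]
  tilt 40 [557, 223, 120] [-0.09, 0.41, 1.75, 0.78, 1.16, -0.44]
  tilt 40 [557, 223, 250] [-0.09, 0.23, 1.68, 0.72, 1.35, -0.26]
177.5 [557, 223, 109] None
177.5 [557, 223, 250] None
177.5 [530, -150, 39] [-0.43, 0.43, 1.7
[... 464 characters left out ...]
-2.68]
  tilt 20 [557, 223, 120] None
  tilt 20 [557, 223, 250] None
  tilt 32 [557, 223, 120] None
  tilt 32 [557, 223, 250] None
  tilt 40 [557, 223, 120] [-0.09, 0.41, 1.75, 0.78, 1.16, 2.7]
  tilt 40 [557, 223, 250] None
87.5 [557, 223, 109] [0.24, 0.41, 1.6, -0.0, 1.13, -1.29]
87.5 [557, 223, 250] [0.24, 0.26, 1.48, -0.0, 1.39, -1.29]
87.5 [530, -150, 39] [-0.43, 0.43, 1.75, -0.0, 0.95, -1.96]
87.5 [530, -150, 200] [-0.43, 0.21, 1.66, -0.0, 1.27, -1.96]
-92.5 [557, 223, 109] [0.24, 0.41, 1.6, -0.0, 1.13, 1.85]
-92.5 [557, 223, 250] [0.24, 0.26, 1.48, -0.0, 1.39, 1.85]
-92.5 [530, -150, 39] [-0.43, 0.43, 1.75, -0.0, 0.95, 1.18]
-92.5 [530, -150, 200] [-0.43, 0.21, 1.66, -0.0, 1.27, 1.18]
```

```bash
cat > s1.py <<'E'
from h import *
R=down(np.deg2rad(-2.5)); K=[556.9,222.9]
ctrl.move_ptp([*K,190],R)
st=sensors.read_state(); p,d=optics.grab_frame('wrist'); cv2.imwrite('pics/b_wrist.png',p[:,:,::-1])
c=cloud('wrist',d,np.ones(d.shape,bool),st); k=c[(abs(c[:,2]-112)<4)&(np.hypot(c[:,0]-557,c[:,1]-223)<25)]
print('knob top',len(k),k.mean(0),rect(k)[0]); 
pl=c[(abs(c[:,2]-81)<3)&(np.hypot(c[:,0]-557,c[:,1]-223)<60)]; print('plate',len(pl),np.median(pl[:,2]) if len(pl) else None)
ctrl.gripper_to(60,40)
hit=ctrl.move_l([*K,111],vel=80,threshold=8)
st=sensors.read_state(); print(hit,st['t'],st['eef_pos'],st['force'],st['grip_width'])
E
python3 s1.py
```

```text
knob top 1500 [556.42522824 224.87034428 110.84501517] ((556.6544189453125, 224.37887573242188), (23.05743980407715, 23.35106658935547), 36.46596145629883)
plate 28680 81.04914031999196
False 3.5667 [557.56010398 223.05899064 111.76493628] [ 0.72225498  0.44902272 -0.19505947] 59.88062484760819
```

View pics/b_wrist.png

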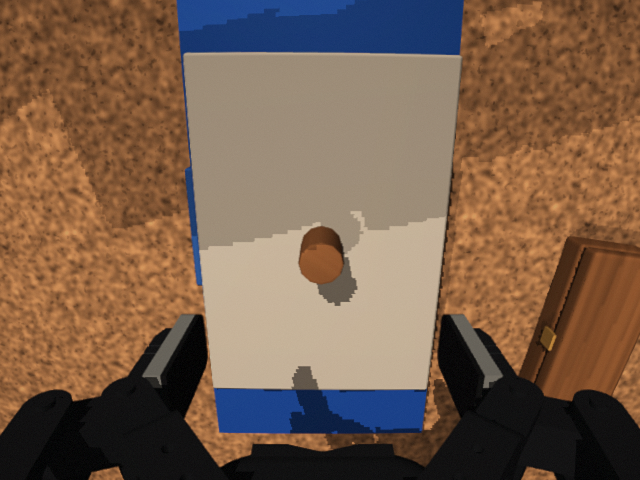

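The wrist view shows the knob top at (322,262) on the lid. It measures (556.6, 224.4) with its top at z≈111, and the jaws straddle it. I'll grip it and lift the lid.

```bash
cat > s2.py <<'E'
from h import *
ctrl.move_l([556.7,224,109],vel=40,threshold=8)
ctrl.gripper_to(15,60)
st=sensors.read_state(); print(st['t'],st['eef_pos'],st['force'],st['grip_width'])
ctrl.move_l([556.7,224,135],vel=60)
st=sensors.read_state(); print(st['t'],st['eef_pos'],st['force'],st['grip_width'])
p,d=optics.grab_frame('scene'); cv2.imwrite('pics/c_scene.png',p[:,:,::-1])
E
python3 s2.py
```

```text
4.2417 [556.98005532 224.06413228 109.35559925] [-0.55842603 -0.32711688  1.44478323] 21.989420324721845
4.825 [556.83460444 224.02108902 135.41212859] [ 0.66627132  0.40846011 -0.60239722] 22.505069489794394
```

View pics/c_scene.png

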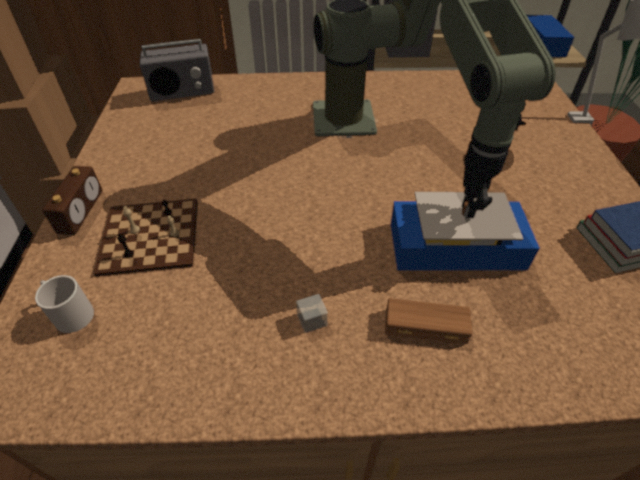

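The lid is off the bin, level, and hanging from the gripper at about (468,215) in the scene view. Next I'll carry it to the bare cork.

```bash
cat > s3.py <<'E'
from h import *
ctrl.move_l([556.7,224,180],vel=120)
ctrl.move_l([530,-150,160],vel=180)
ctrl.move_l([530,-150,52],vel=120)
ctrl.hold(0.2)
h=ctrl.move_l([530,-150,37.5],vel=15,threshold=3)
st=sensors.read_state(); print(h,st['t'],st['eef_pos'],st['force'],st['grip_width'])
p,d=optics.grab_frame('scene'); cv2.imwrite('pics/d_scene.png',p[:,:,::-1])
E
python3 s3.py
```

```text
True 9.6667 [ 529.77773388 -149.90169515   39.31783916] [-0.36835144  0.4825654   4.98798389] 22.00949373421887
```

View pics/d_scene.png

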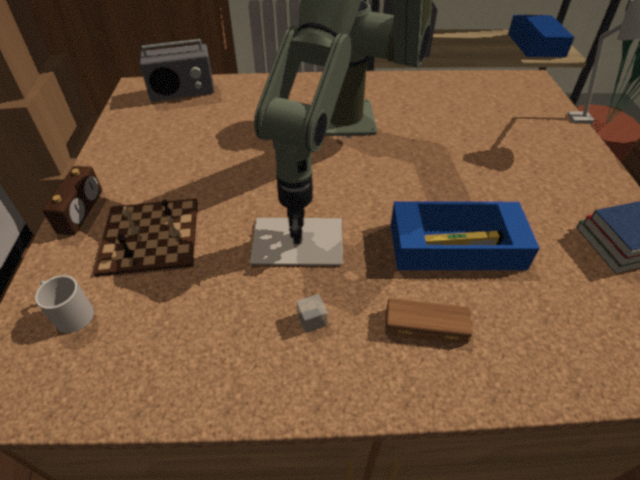

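The lid is resting on the cork, with contact at TCP z=39.3, the expected value. The yellow level is visible in the bin at about (465,239). I'll release the lid, check it, and look into the bin.

```bash
cat > s4.py <<'E'
from h import *
ctrl.gripper_to(60,60); ctrl.hold(0.3)
ctrl.move_l([530,-150,130],vel=120)
R=down(np.deg2rad(-2.5))
ctrl.move_ptp([557,200,230],R)
ctrl.hold(0.2)
st=sensors.read_state(); p,d=optics.grab_frame('wrist'); cv2.imwrite('pics/e_wrist.png',p[:,:,::-1])
print(st['t'],st['eef_pos'])
hsv=cv2.cvtColor(p,cv2.COLOR_RGB2HSV)
y=big((hsv[...,0]>20)&(hsv[...,0]<35)&(hsv[...,1]>140)&(hsv[...,2]>60))
c=cloud('wrist',d,y,st); print('yellow',len(c),np.percentile(c[:,2],[5,50,95]))
s=c[abs(c[:,2]-39)<5]; print('top',len(s),rect(s))
p2,d2=optics.grab_frame('top'); cv2.imwrite('pics/e_top.png',p2[:,:,::-1])
hs=cv2.cvtColor(p2,cv2.COLOR_RGB2HSV); w=np.zeros(d2.shape,bool); w[180:290,260:415]=1
w=big(w&(hs[...,1]<70)&(hs[...,2]>120)); c=cloud('top',d2,w); print('lid',rect(c),np.percentile(c[:,2],[5,50,95]))
E
python3 s4.py
```

```text
12.95 [557.14915632 198.7045612  229.48704364]
yellow 5054 [37.86979987 39.03233719 40.19192941]
top 5044 (((560.8490600585938, 215.90200805664062), (17.96974754333496, 197.1483154296875), 2.1236329078674316), array([[548.2176  , 314.0755  ],
       [555.52313 , 117.062614],
       [573.4805  , 117.728516],
       [566.175   , 314.7414  ]], dtype=float32))
lid (((532.5886840820312, -151.55068969726562), (212.43759155273438, 148.93014526367188), 87.15950012207031), array([[ 452.95132 , -253.94882 ],
       [ 601.69855 , -261.32916 ],
       [ 612.2261  ,  -49.152557],
       [ 463.47882 ,  -41.772217]], dtype=float32)) [ 5.23564413 10.44914338 15.45508817]
```

View pics/e_wrist.png

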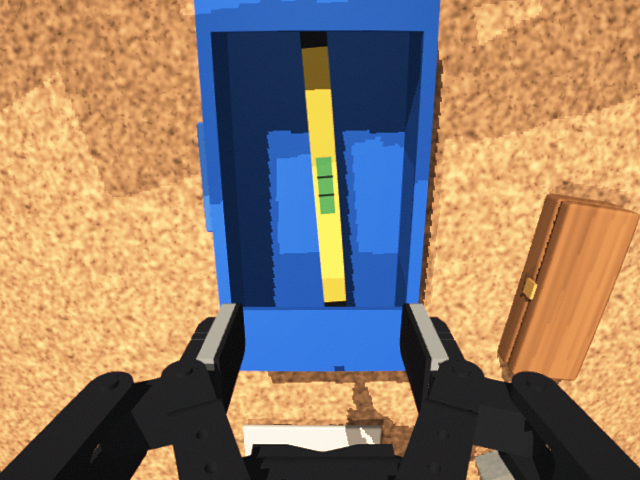

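View pics/e_top.png

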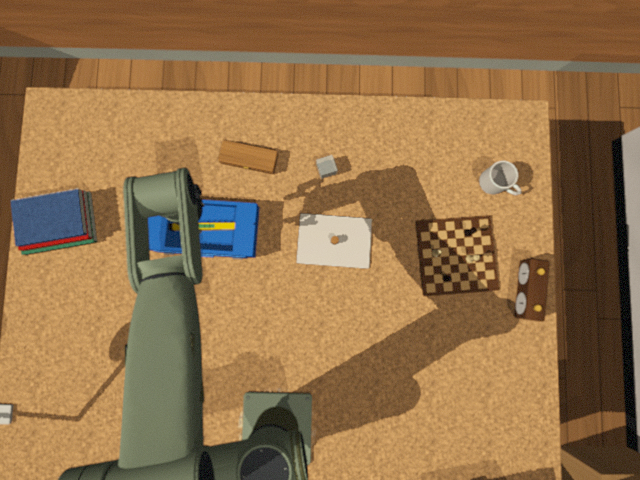

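The wrist view shows the level running from (314,35) to (335,302), with the green vial at (325,187). The top view shows the lid flat on bare cork around (335,242).

```bash
python3 - <<'E'
from h import *
st=sensors.read_state(); p=cv2.imread('pics/e_wrist.png')[:,:,::-1].copy()
hsv=cv2.cvtColor(p,cv2.COLOR_RGB2HSV); h=hsv[...,0]
roi=np.zeros(h.shape,bool); roi[140:230,300:350]=1
g=big(roi&(h>40)&(h<85)&(hsv[...,1]>60)); v,u=np.nonzero(g)
P=toplane('wrist',np.c_[u,v],39,st); print('vial',rect(P)[0],P.mean(0))
print('ends',toplane('wrist',[[334,302],[313,32],[313,47],[205,2],[434,2]],39,st).round(1).tolist())
print(toplane('wrist',[[212,31],[426,31],[230,305],[410,305]],75,st).round(1).tolist(), st['t'])
E
```

```text
vial ((560.65234375, 216.42628479003906), (11.002019882202148, 43.29806137084961), 2.1501336097717285) [560.62080333 216.96449676  39.        ]
ends [[563.7, 117.1, 39.0], [557.0, 324.5, 39.0], [556.5, 314.8, 39.0], [484.5, 347.9, 39.0], [640.1, 340.6, 39.0]]
[[496.0, 323.6, 75.0], [626.3, 317.5, 75.0], [485.9, 137.2, 75.0], [619.9, 131.1, 75.0]] 13.05
```

```bash
cat > s5.py <<'E'
from h import *
L=[560.7,216.3]; R=down(np.deg2rad(2.1))
ctrl.gripper_to(45,80)
ctrl.move_ptp([*L,130],R)
ctrl.move_l([*L,60],vel=120,threshold=10)
h=ctrl.move_l([*L,35.5],vel=50,threshold=6)
st=sensors.read_state(); print(h,st['t'],st['eef_pos'],st['force'],st['grip_width'])
ctrl.gripper_to(8,80)
st=sensors.read_state(); print(h,st['t'],st['eef_pos'],st['force'],st['grip_width'])
p,d=optics.grab_frame('wrist'); cv2.imwrite('pics/f_wrist.png',p[:,:,::-1])
E
python3 s5.py
```

```text
False 15.2167 [560.54831018 216.24824902  35.13546659] [-3.09203632e-04  2.43402913e-01  8.09116060e-01] 44.76731405346042
False 15.575 [561.24409613 216.41929151  36.11034456] [-0.05519197  0.41951376  1.84656984] 16.915339082376207
```

View pics/f_wrist.png

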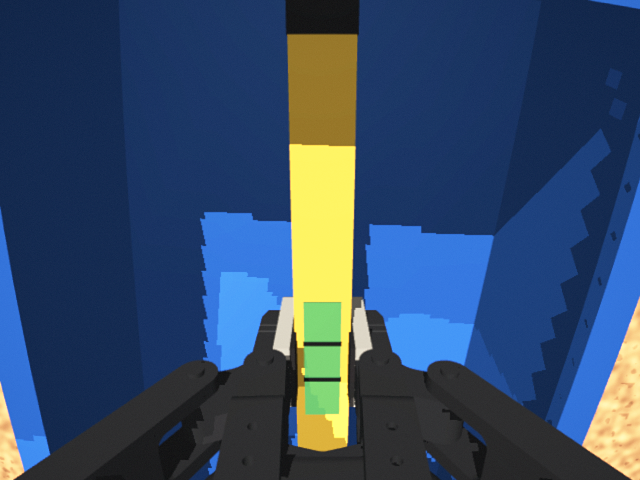

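The jaws are closed on the level at its middle, with the vial between the pads at (322,355) and an opening of 16.9 mm. Now I'll lift it slightly, tuck the -y end under the lip and tilt it out.

```bash
cat > s6.py <<'E'
from h import *
from scipy.spatial.transform import Rotation as Ro
B=np.array([557,223.8]); yaw=np.deg2rad(-2.5)
by=np.array([-np.sin(yaw),np.cos(yaw)]); bx=np.array([np.cos(yaw),np.sin(yaw),0])
def wp(c,zc,th,x=1.5,s=110,h=31.):
    t=np.deg2rad(th); u=c-s*np.cos(t)+h*np.sin(t); z=zc+s*np.sin(t)+h*np.cos(t)
    P=B-by*u+bx[:2]*x
    return [P[0],P[1],z], Ro.from_rotvec(t*bx).as_matrix()@down(yaw)
def go(path,vel,thr=15):
    for a in path:
        P,R=wp(*a)
        h=ctrl.move_l(P,R,vel=vel,threshold=thr); st=sensors.read_state()
        print(a,h,round(st['t'],2),(st['eef_pos']-P).round(1),st['force'].round(1),round(st['grip_width'],1))
        if h: return False
    return True
E
cat > s6a.py <<'E'
from s6 import *
st=sensors.read_state(); p=st['eef_pos']
ctrl.move_l([p[0],p[1],42],vel=40)
go([(124,10,0),(124,9,8),(124,9,16),(121,9,23),(115,9,30)],60)
q,d=optics.grab_frame('scene'); cv2.imwrite('pics/g_scene.png',q[:,:,::-1])
E
python3 s6a.py
```

```text
(124, 10, 0) False 16.22 [-0.6 -0.2 -0.5] [ 0.3  0.8 -3.2] 16.7
(124, 9, 8) False 16.62 [ 0.3 -0.4  0.1] [-0.1  0.1 -2.7] 16.8
(124, 9, 16) False 17.03 [-0.1  0.1 -0.4] [-0.2  0.6 -2.9] 16.8
(121, 9, 23) False 17.39 [-0.2  0.1 -0.5] [ 0.4  0.1 -2.3] 16.8
(115, 9, 30) False 17.73 [-0.2  0.1 -0.6] [ 0.1  0.1 -2.3] 16.6
```

View pics/g_scene.png

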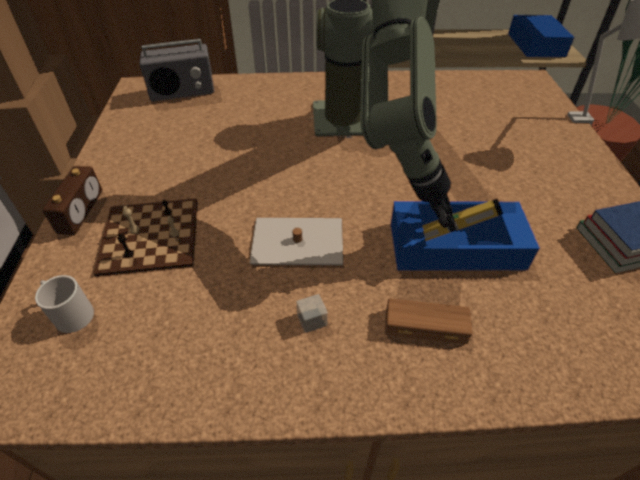

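The level is tilted, with its high end above the rim at (497,207) and its low end under the lip. The only load is its weight. I'll draw it out along its axis.

```bash
cat > s6b.py <<'E'
from s6 import *
a=np.deg2rad(30); f=lambda t:(115-np.cos(a)*t,9+np.sin(a)*t,30)
ok=go([f(75),f(155)],100)
if ok:
    ok=go([(-20,140,30),(30,165,15),(75,175,0)],100)
    ctrl.hold(0.5)
q,d=optics.grab_frame('scene'); cv2.imwrite('pics/h_scene.png',q[:,:,::-1])
q,d=optics.grab_frame('top'); cv2.imwrite('pics/h_top.png',q[:,:,::-1])
st=sensors.read_state(); print(st['t'],st['eef_pos'],st['force'],st['grip_width'],abs(st['qvel']).max())
E
python3 s6b.py
```

```text
(np.float64(50.0480947161671), np.float64(46.49999999999999), 30) False 18.68 [-0.3 -0.3 -0.4] [-0.8 -0.1 -2. ] 16.7
(np.float64(-19.233937586588013), np.float64(86.49999999999999), 30) False 19.62 [-0.4 -0.4 -0.6] [-0.4 -0.1 -2.3] 16.7
(-20, 140, 30) False 20.31 [-0.2 -0.1  0.1] [ 0.1 -0.6 -2.2] 16.5
(30, 165, 15) False 20.77 [-0.7  0.6 -1. ] [-0.4  0.5 -2.4] 16.6
(75, 175, 0) False 21.3 [-0.6  0.2 -1. ] [-0.8 -0.4 -3.1] 16.6
21.9 [560.04329252 258.680231   206.07467116] [-0.43035691  0.96987084 -2.7008836 ] 16.659962070736004 0.002469049040789485
```

View pics/h_scene.png

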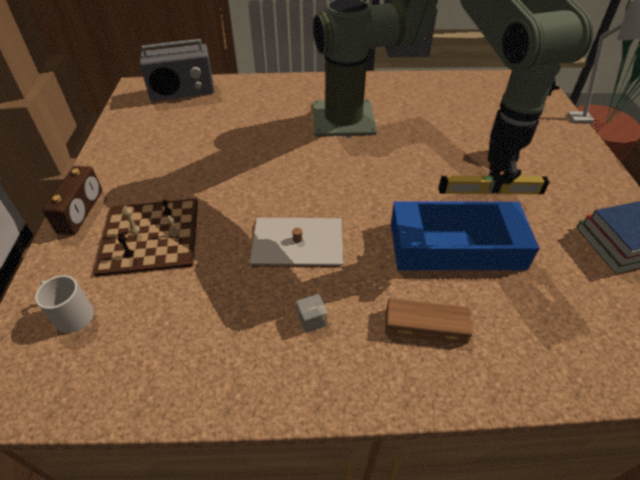

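View pics/h_top.png

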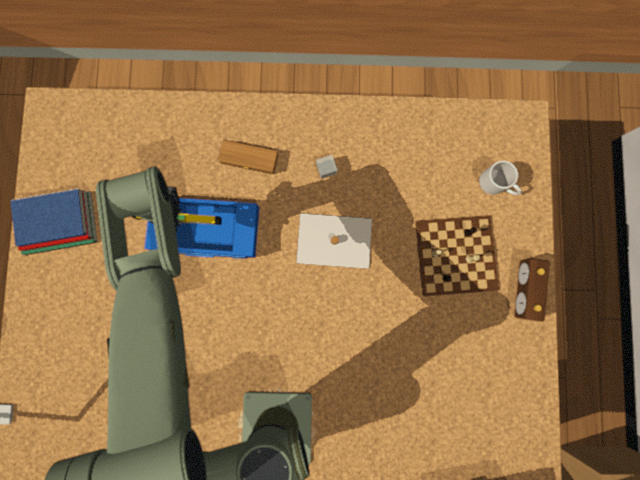

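The scene view shows the level horizontal in the gripper from (441,186) to (547,186), above an empty bin. The lid lies on the cork at (297,241) and the bystanders haven't moved. I'll check the level's height by depth, then hand in.

```bash
python3 - <<'E'
from h import *
p,d=optics.grab_frame('scene')
c=cloud('scene',d,np.ones(d.shape,bool))
q=c[(c[:,2]>120)&(c[:,2]<198)&(abs(c[:,0]-560)<40)&(c[:,1]>80)&(c[:,1]<420)]
for s in (q[q[:,1]<q[:,1].min()+30],q[q[:,1]>q[:,1].max()-30]): print(len(s),s[:,1].min(),s[:,1].max(),np.percentile(s[:,2],[2,50,98]))
l=c[(abs(c[:,0]-530)<65)&(abs(c[:,1]+150)<95)&(np.hypot(c[:,0]-530,c[:,1]+150)>40)]
A=np.c_[l[:,:2],np.ones(len(l))]; k=np.linalg.lstsq(A,l[:,2],rcond=None)[0]; print('lid z',np.median(l[:,2]),'tilt',np.hypot(*k[:2]))
ctrl.finish_job()
E
```

```text
148 146.66446623200613 176.18897062654776 [175.14159365 186.67358557 197.58633838]
117 337.70103711150506 367.2490543765687 [175.20410884 186.09485587 197.55170401]
lid z 11.162216622656558 tilt 0.0018202049693789007
the job is handed in; nothing more can be done
```

I carried out the whole task and handed the job in at about 22 s of the 58 s allowed. The system gave no verdict.

- **Lid:** I lifted it off by its knob and set it down with light contact on the bare cork between the bin and the board. In the last check its top face was about 11 mm up, as expected when it lies flat, with a tilt of about 0.002 rad.
- **Level:** I gripped it at mid-length, tucked its -y end under the lip and tilted it 30°. I then drew it out along its axis, high end first, feeling only its own weight, and levelled it above the bin.
- **Final hold:** The gripper is closed on the level at 16.7 mm and the arm is still. By depth, both ends have their underside at about 175 mm and their centre at about 186 mm. That is about 100 mm of air above the rim's height.
- **Bystanders:** The chess pieces, cube and case looked unmoved in the final pictures, though I only judged this by eye.

The wrist camera put the knob about 1.5 mm farther in y than the top camera did, and a rough estimate put the mouth about 3 mm off. I left room for that in the path, and no checks failed.

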